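Ballast a dummy housing to the finished weight on the dial scale

TASK

The housing on the spring scale is being ballasted as a test dummy of the finished unit, but with the longest bar in it it is too heavy: the hand stands past the two limit tabs on the dial. Change the ballast, using bars from the stock tray, until the hand comes to rest between the two tabs, leaving the housing on the pan with its ballast lying inside it and every bar not used lying flat in the stock tray. Set the bars down gently so that the hand never swings to the end of the dial, and leave the other things on the bench alone.

Things in the scene. Friction and masses are not known exactly. Their poses are not given: they have to be found in the camera images.
- scale: Grey spring dial scale, fixed. Origin on the bench under the pan's middle; x points from the pan to the dial head, y along the pan's long side. Steel pan 180 (x) x 270 (y) mm, rim 5 mm; floor 110 mm above the bench when empty, sinks 10 mm per kg, settles in 1 s. Round dial head at x = 100 to 270 mm, face tilted up and away from the pan, top edge 165 mm high; only to be read.
- pan_mid (a point): Middle of the scale pan's floor (sinks with it).
- pointer (a joint): Reading: turn of the black hand (its long thin end; the short end with a disc is the counterweight), rad, clockwise seen facing the dial, from the dial's top (its edge nearest the pan). 0 with the pan empty, 0.333 rad per 100 g on the pan (housing and bars both count), 5.0 at the end of the lines (1.5 kg; a line each 50 g, longer each 100 g).
- pointer_tip (a point): Point on the hand's long end, 62 mm from the dial's centre
- gate (a joint): Target: turn, rad, same zero and direction as the hand, of the middle of the gap between the two dark limit tabs on the dial's rim. The gap reaches 0.18 rad (54 g) to either side. Set before the start; not to be touched.
- gate_mid (a point): middle of the gap between the two limit tabs, 62 mm from the dial's centre: pointer_tip comes here at exact weight
- housing: Empty machined aluminium housing, loose on the pan, open side up: 140 (x) x 230 (y) x 30 mm high, walls 6, floor 4 mm, pocket 128 x 218 mm; about 640 g, a few per cent more or less from unit to unit. Origin at the middle of its underside; y along the pan's long side. The longest bar lies in it at the start.
- tray: Shallow aluminium stock tray, fixed, 214 (x) x 324 (y) mm, floor 3 mm thick, rim 14 mm high. Origin at the middle of its underside. Bars lie along its x in five lanes at y = -112, -56, 0, 56 and 112 mm; the four shorter bars are in the last four in any order, the lane at y = -112 mm (nearest the scale) is free at the start.
- bar_180: Ballast bar, black-anodised aluminium, 180 mm long in its x, 28 mm wide in y, 36 mm high, 480 g, a countersunk hole near each end of its top. Origin at the middle of its underside. The longest; at the start it lies in the housing along the housing's y, its y sides free for the fingers.
- bar_150: Ballast bar, black-anodised aluminium, 150 mm long in its x, 28 mm wide in y, 36 mm high, 400 g, a countersunk hole near each end of its top. Origin at the middle of its underside. At the start it lies in the stock tray along the tray's x.
- bar_120: Ballast bar, black-anodised aluminium, 120 mm long in its x, 28 mm wide in y, 36 mm high, 320 g, a countersunk hole near each end of its top. Origin at the middle of its underside. At the start it lies in the stock tray along the tray's x.
- bar_090: Ballast bar, black-anodised aluminium, 90 mm long in its x, 28 mm wide in y, 36 mm high, 240 g, a countersunk hole near each end of its top. Origin at the middle of its underside. At the start it lies in the stock tray along the tray's x.
- bar_060: Ballast bar, black-anodised aluminium, 60 mm long in its x, 28 mm wide in y, 36 mm high, 160 g, a countersunk hole near each end of its top. Origin at the middle of its underside. At the start it lies in the stock tray along the tray's x.
- screwdriver: screwdriver, 190 mm, bystander, lying on the bench; origin under its middle
- cleaner: white plastic bottle, 60 mm across, 150 mm tall, bystander; origin under its middle
- spool: metal wire spool standing on its flange, 64 mm across, 50 mm tall, bystander; origin under its middle
- multimeter: hand multimeter lying face up, 150 x 78 x 36 mm, bystander; origin under its middle
- heatsink: finned aluminium heat sink, 100 x 60 x 28 mm, bystander; origin under its middle
- wrench: open-ended wrench, 160 mm, bystander, lying on the bench; origin under its middle
There are look-alikes about, which are no part of the job. What is shaped like the bar_060 but orange is not meant.

How it is judged:
At the end, for the whole second after the job is handed in: Hand at rest within 11.8 mm of the middle of the tabs' gap, taken 62 mm from the dial's centre (57 g); housing level and still, within 30 mm of the pan's middle; one bar or more in it; each bar still and flat (4 deg) in the housing's pocket or on the tray's floor, none on another (distance between pointer_tip and gate_mid below 0.0118 m and velocity of joint pointer between -0.1 and 0.1 rad/s and horizontal distance between housing and pan_mid below 0.03 m and angle between housing's own z axis and vertical below 0.05 rad and linear speed of each of housing, bar_180, bar_150, bar_120, bar_090, bar_060 below 0.02 m/s and ((x of bar_180 in the frame of housing between -0.056 and 0.056 m and y of bar_180 in the frame of housing between -0.095 and 0.095 m and z of bar_180 in the frame of housing between -0.006 and 0.028 m) or (x of bar_150 in the frame of housing between -0.056 and 0.056 m and y of bar_150 in the frame of housing between -0.095 and 0.095 m and z of bar_150 in the frame of housing between -0.006 and 0.028 m) or (x of bar_120 in the frame of housing between -0.056 and 0.056 m and y of bar_120 in the frame of housing between -0.095 and 0.095 m and z of bar_120 in the frame of housing between -0.006 and 0.028 m) or (x of bar_090 in the frame of housing between -0.056 and 0.056 m and y of bar_090 in the frame of housing between -0.095 and 0.095 m and z of bar_090 in the frame of housing between -0.006 and 0.028 m) or (x of bar_060 in the frame of housing between -0.056 and 0.056 m and y of bar_060 in the frame of housing between -0.095 and 0.095 m and z of bar_060 in the frame of housing between -0.006 and 0.028 m)) and ((x of bar_180 in the frame of housing between -0.056 and 0.056 m and y of bar_180 in the frame of housing between -0.095 and 0.095 m and z of bar_180 in the frame of housing between -0.006 and 0.028 m) or (x of bar_180 in the frame of tray between -0.09 and 0.09 m and y of bar_180 in the frame of tray between -0.148 and 0.148 m and z of bar_180 in the frame of tray between -0.006 and 0.028 m)) and ((x of bar_150 in the frame of housing between -0.056 and 0.056 m and y of bar_150 in the frame of housing between -0.095 and 0.095 m and z of bar_150 in the frame of housing between -0.006 and 0.028 m) or (x of bar_150 in the frame of tray between -0.09 and 0.09 m and y of bar_150 in the frame of tray between -0.148 and 0.148 m and z of bar_150 in the frame of tray between -0.006 and 0.028 m)) and ((x of bar_120 in the frame of housing between -0.056 and 0.056 m and y of bar_120 in the frame of housing between -0.095 and 0.095 m and z of bar_120 in the frame of housing between -0.006 and 0.028 m) or (x of bar_120 in the frame of tray between -0.09 and 0.09 m and y of bar_120 in the frame of tray between -0.148 and 0.148 m and z of bar_120 in the frame of tray between -0.006 and 0.028 m)) and ((x of bar_090 in the frame of housing between -0.056 and 0.056 m and y of bar_090 in the frame of housing between -0.095 and 0.095 m and z of bar_090 in the frame of housing between -0.006 and 0.028 m) or (x of bar_090 in the frame of tray between -0.09 and 0.09 m and y of bar_090 in the frame of tray between -0.148 and 0.148 m and z of bar_090 in the frame of tray between -0.006 and 0.028 m)) and ((x of bar_060 in the frame of housing between -0.056 and 0.056 m and y of bar_060 in the frame of housing between -0.095 and 0.095 m and z of bar_060 in the frame of housing between -0.006 and 0.028 m) or (x of bar_060 in the frame of tray between -0.09 and 0.09 m and y of bar_060 in the frame of tray between -0.148 and 0.148 m and z of bar_060 in the frame of tray between -0.006 and 0.028 m)) and angle between bar_180's own x axis and vertical between 1.5 and 1.64 rad and angle between bar_150's own x axis and vertical between 1.5 and 1.64 rad and angle between bar_120's own x axis and vertical between 1.5 and 1.64 rad and angle between bar_090's own x axis and vertical between 1.5 and 1.64 rad and angle between bar_060's own x axis and vertical between 1.5 and 1.64 rad); the robot touches nothing.
It fails at once if the hand driven to the end of the dial (beyond 4.95 rad): pan pushed hard or a bar dropped on it (value of joint pointer above 4.95 rad).
It fails at once if the limit tabs moved (distance of gate_mid from where it was at the start of the episode above 0.006 m).
It fails at once if another thing on the bench moved by more than 30 mm (distance of any of screwdriver, cleaner, spool, multimeter, heatsink, wrench from where it was at the start of the episode above 0.03 m).
It also fails if it takes over 54 s, if anything falls off the work surface, if the arm or the gripper's body presses on something with over 40 N, if the wrist force passes 120 N, or if a joint passes its speed limit or range.

ROBOT

A 6-joint arm with a two-finger parallel gripper is mounted at the origin on the work surface. World frame = base frame: x ahead of the robot, y to its left, z up, the work surface at z = 0. Lengths are in m, angles in rad, forces in N, time in s.
With the tool pointing down it reaches from about 0.3 to 0.875 m from the base axis. Payload 6.4 kg.
Tool frame: the origin (TCP) lies midway between the tips of the shut fingers; the grasp point (between the pads) lies 19 mm behind it; z points along the fingers, y is the direction in which the jaws open and shut (so a half turn about z gives the same grasp; the last joint's range is limited). The gripper opens to 88 mm and grips with 3 to 60 N. Pads are 18 mm wide; open, the fingers measure 123 mm over their backs; the gripper's body (75 mm by 187 mm) begins 45 mm behind the grasp point.
Start: joints at [-1.55, 0.181, 1.607, -0, 1.354, -0.206], TCP at [0.129, -0.56, 0.239] pointing down, gripper open.
Joint ranges: [-2.99, 2.99], [-0.89, 2.07], [0.3, 2.58], [-1.14, 4.28], [0, 2.63], [-3.12, 3.12]. Speed limits (rad/s): [2.57, 2.57, 3.01, 3.14, 3.14, 3.14].

INTERFACE

Orientations are given as a unit quaternion [w, x, y, z].
In Python, from station import robot, grab_frame, get_calibration, hand_in, silhouettes, telemetry gives the robot as it stands. The module is installed in compiled form; this text tells all that it offers. Calls block until the motion is done:
- robot.movep(position, orientation): joint-space move of the TCP to a pose.
- robot.move_straight(position, orientation=None, max_speed=0.15): straight line of the TCP; orientation=None keeps the orientation; max_speed is the mean speed in m/s.
- robot.move_j(angles): joint-space move.
- robot.move_gripper(opening, force=None): opening from 0.0 (shut) to 1.0 (fully open); force is the grip in N (None keeps the last); returns when the fingers have stopped.
- robot.pause(seconds).
- robot.inverse_kinematics(position, orientation): joint angles nearest the present ones, or None.
- grab_frame(name): name is "side" or "top"; returns the picture (384x512x3 uint8, red, green, blue); there is no depth.
- get_calibration(name): a dict with "K" (3x3 intrinsics, pixels), "k1" (the pictures are not rectified: a ray, as slopes to the right and down, at radius r is drawn at 1 + k1 r^2 times it, then the intrinsics apply), "view" (4x4, takes a point from world to camera coordinates). Camera axes: x right, y up, looking along -z (the intrinsics and any distortion apply to the point x, -y, -z); pixel columns grow to the right and rows downward; lengths in m; the calibration is good to about 2 mm. A picture is of the moment at which its call begins. get_calibration takes no time and is no camera call.
A pose or a line that the arm cannot do raises robot.Unreachable and nothing moves.
- hand_in(): hands the job in, once; it reports no verdict.
Trained networks look in the newest picture that a camera, given by its name, has taken for a name from the list of things; names that differ only in an ending like _2 or _b are one class to them, and where a whole thing is asked for, a point or a joint stands for the part that bears it (a point fixed in the world has none). Each returns a list of dicts, best first, with "score" (0 to 1); they miss things now and then, are a little off and sometimes report something else, mostly with a low value. They report only what shows in the picture. A call takes as long as a camera call. They do not tell look-alikes from the thing itself.
- silhouettes(name, camera): "region" (384x512 bool, what is visible of it) and "at" ([column, row] in pixels, amid what is visible of it).
Readings, each from a call of its own:
- telemetry.read_t(): time.
- telemetry.read_qpos(): joint angles.
- telemetry.read_qvel(): joint speeds.
- telemetry.read_effort(): joint torques, N m.
- telemetry.read_tcp_pos(): TCP position.
- telemetry.read_eef_rot(): TCP orientation.
- telemetry.read_contact_force(): force on the tool from outside, world axes, zero at the start.
- telemetry.read_torque(): the same for the moment, N m.
- telemetry.read_grip_width(): opening from 0.0 (shut) to 1.0 (fully open).
Only numpy, scipy, OpenCV 4.12 (cv2) and the standard library are available. Lean on these libraries where they do the work, as an engineer would, in place of code of your own. Each camera call takes 0.05 s, during which the arm holds its last target.

## Working session

There is one attempt and no reset: what is moved stays moved. The work goes in short steps, each a Python script; the robot and the scene stay as the last script left them, time stands still between calls to the robot, and variables do not carry over. Pictures are saved under pics/ and viewed, and the job is handed in when it is done.

```bash
mkdir -p pics; ls; python3 - <<'E'
from station import *
import cv2, numpy as np
for n in ("side","top"):
    f=grab_frame(n); cv2.imwrite(f"pics/{n}0.png",f[:,:,::-1]); c=get_calibration(n); print(n,c["K"].tolist(),c["k1"],np.round(c["view"],4).tolist())
print(telemetry.read_t())
E
```

```text
pics
side [[360.3446255075986, 0.0, 254.00821184323704], [0.0, 360.3446255075986, 192.02490782289044], [0.0, 0.0, 1.0]] -0.08115485755433519 [[-0.8282, -0.5605, 0.0017, 0.4622], [0.2799, -0.4109, 0.8676, -0.2576], [-0.4856, 0.719, 0.4972, -0.9578], [0.0, 0.0, 0.0, 1.0]]
top [[476.3813862642285, 0.0, 259.2391189659937], [0.0, 476.3813862642285, 199.18886730184278], [0.0, 0.0, 1.0]] -0.0876456062174762 [[-0.0264, -0.9996, 0.0112, 0.0157], [0.9978, -0.0257, 0.0612, -0.5236], [-0.0609, 0.0128, 0.9981, -1.7369], [0.0, 0.0, 0.0, 1.0]]
0.1
```

View pics/side0.png

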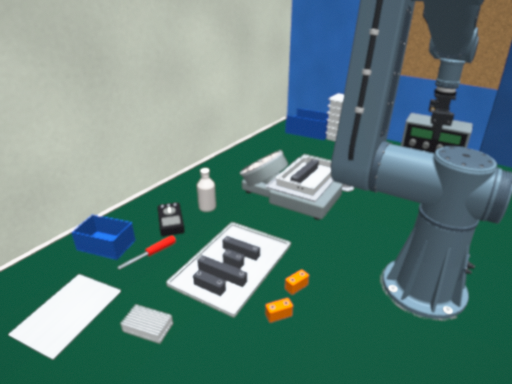

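View pics/top0.png

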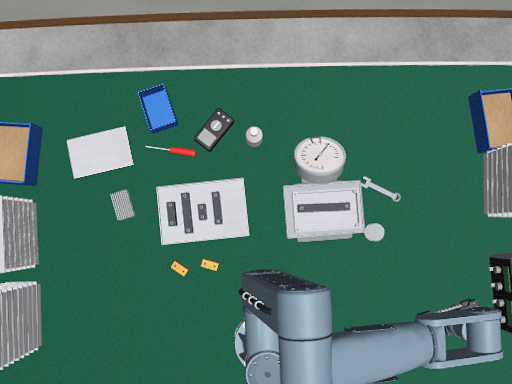

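The side view shows the tray at about (230,265), with four black bars, and the scale at about (300,185). The top view shows the tray at (203,211), bars at x≈172, 187, 202 and 217, the housing with its bar at (324,208), and the dial at (320,157). Two orange look-alikes lie at (180,268) and (209,265).

```bash
cat > h.py <<'E'
from station import *
import cv2, numpy as np
def ray(cam,uv):
    c=get_calibration(cam);K=np.array(c["K"]);V=np.array(c["view"]);k=c["k1"]
    d=(np.array(uv,float)-K[:2,2])/K[0,0]
    r=np.linalg.norm(d);s=r
    for _ in range(30): s=r/(1+k*s*s)
    d=d*(s/r if r>0 else 1)
    R=V[:3,:3];o=-R.T@V[:3,3]
    return o,R.T@np.array([d[0],-d[1],-1])
def p2w(cam,uv,z):
    o,d=ray(cam,uv);return o+d*(z-o[2])/d[2]
def w2p(cam,P):
    c=get_calibration(cam);K=np.array(c["K"]);V=np.array(c["view"]);k=c["k1"]
    q=V[:3,:3]@np.array(P,float)+V[:3,3];d=np.array([q[0],-q[1]])/-q[2]
    return K[0,0]*d*(1+k*d@d)+K[:2,2]
def crop(cam,f,x0,y0,w,h,s,name):
    cv2.imwrite(name,cv2.resize(f[y0:y0+h,x0:x0+w,::-1],None,fx=s,fy=s,interpolation=cv2.INTER_CUBIC))
E
python3 - <<'E'
from h import *
f=grab_frame("top");crop("top",f,285,125,80,60,10,"pics/dial0.png");crop("top",f,150,170,110,80,7,"pics/tray0.png")
crop("top",f,275,170,110,80,7,"pics/pan0.png")
zs=dict(tray=.014,housing=.13,bar_180=.14,bar_150=.039,bar_120=.039,bar_090=.039,bar_060=.039,pointer=.14,gate=.15,scale=.1)
for n,z in zs.items():
  for r in silhouettes(n,"top")[:3]:
    m=r["region"].astype(np.uint8);ys,xs=np.nonzero(m)
    pts=np.stack([xs,ys],1)
    W=np.array([p2w("top",p,z)[:2] for p in pts],np.float32)
    (c,sz,a)=cv2.minAreaRect(W)
    print(n,round(r["score"],2),np.round(r["at"],1),len(xs),"c",np.round(c,4),np.round(sz,3),round(a,1),"mean",np.round(W.mean(0),4))
print(telemetry.read_t())
E
```

```text
Traceback (most recent call last):
  File "h.py", line 12, in p2w
    o,d=ray(cam,uv);return o+d*(z-o[2])/d[2]
        ~~~^^^^^^^^
  File "h.py", line 4, in ray
    c=get_calibration(cam);K=np.array(c["K"]);V=np.array(c["view"]);k=c["k1"]
ValueError: time passes only in moves, steps and waits
```

```bash
sed -i 's/^def ray/_C={n:get_calibration(n) for n in ("side","top")}\ndef ray/; s/c=get_calibration(cam)/c=_C[cam]/' h.py
python3 - <<'E'
from h import *
f=grab_frame("top")
zs=dict(tray=.014,housing=.13,bar_180=.14,bar_150=.039,bar_120=.039,bar_090=.039,bar_060=.039,pointer=.14,gate=.15,scale=.1)
for n,z in zs.items():
  for r in silhouettes(n,"top")[:3]:
    m=r["region"].astype(np.uint8);ys,xs=np.nonzero(m)
    pts=np.stack([xs,ys],1)
    W=np.array([p2w("top",p,z)[:2] for p in pts],np.float32)
    (c,sz,a)=cv2.minAreaRect(W)
    print(n,round(r["score"],2),np.round(r["at"],1),len(xs),"c",np.round(c,4),np.round(sz,3),round(a,1),"mean",np.round(W.mean(0),4))
print(telemetry.read_t())
E
```

```text
tray 0.96 [205.  210.1] 4206 c [0.4845 0.2121] [0.22  0.328] 4.2 mean [0.4841 0.2063]
housing 0.91 [328.2 213.7] 2179 c [ 0.4741 -0.2256] [0.14 0.23] 2.4 mean [ 0.4722 -0.2271]
bar_180 0.77 [187.2 210.7] 407 c [0.4771 0.2509] [0.143 0.034] 5.0 mean [0.4767 0.2511]
bar_180 0.75 [219.9 207. ] 268 c [0.4899 0.1488] [0.112 0.028] 4.5 mean [0.4898 0.1488]
bar_180 0.72 [325.2 207. ] 436 c [ 0.4831 -0.2159] [0.029 0.177] 0.6 mean [ 0.483  -0.2146]
bar_150 0.77 [187.2 210.7] 407 c [0.4808 0.265 ] [0.152 0.036] 5.0 mean [0.4804 0.2651]
bar_150 0.75 [219.9 207. ] 268 c [0.4944 0.1565] [0.119 0.03 ] 4.5 mean [0.4943 0.1565]
bar_150 0.72 [325.2 207. ] 436 c [ 0.4872 -0.2309] [0.031 0.188] 0.6 mean [ 0.4871 -0.2294]
bar_120 0.77 [187.2 210.7] 407 c [0.4808 0.265 ] [0.152 0.036] 5.0 mean [0.4804 0.2651]
bar_120 0.75 [219.9 207. ] 268 c [0.4944 0.1565] [0.119 0.03 ] 4.5 mean [0.4943 0.1565]
bar_120 0.72 [325.2 207. ] 436 c [ 0.4872 -0.2309] [0.031 0.188] 0.6 mean [ 0.4871 -0.2294]
bar_090 0.77 [187.2 210.7] 407 c [0.4808 0.265 ] [0.152 0.036] 5.0 mean [0.4804 0.2651]
bar_090 0.75 [219.9 207. ] 268 c [0.4944 0.1565] [0.119 0.03 ] 4.5 mean [0.4943 0.1565]
bar_090 0.72 [325.2 207. ] 436 c [ 0.4872 -0.2309] [0.031 0.188] 0.6 mean [ 0.4871 -0.2294]
bar_060 0.77 [187.2 210.7] 407 c [0.4808 0.265 ] [0.152 0.036] 5.0 mean [0.4804 0.2651]
bar_060 0.75 [219.9 207. ] 268 c [0.4944 0.1565] [0.119 0.03 ] 4.5 mean [0.4943 0.1565]
bar_060 0.72 [325.2 207. ] 436 c [ 0.4872 -0.2309] [0.031 0.188] 0.6 mean [ 0.4871 -0.2294]
scale 0.7 [317.6 176.9] 3596 c [ 0.5534 -0.2177] [0.37  0.273] 3.0 mean [ 0.5689 -0.2083]
0.75
```

View pics/dial0.png

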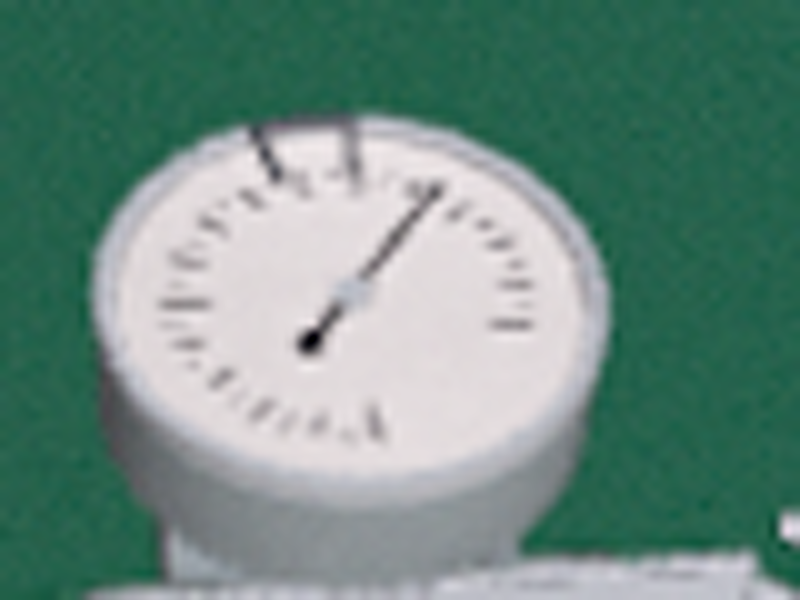

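View pics/tray0.png

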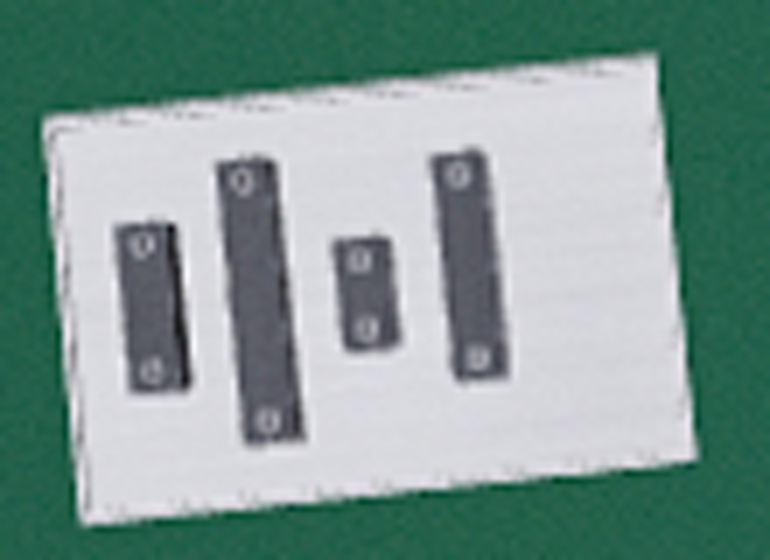

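View pics/pan0.png

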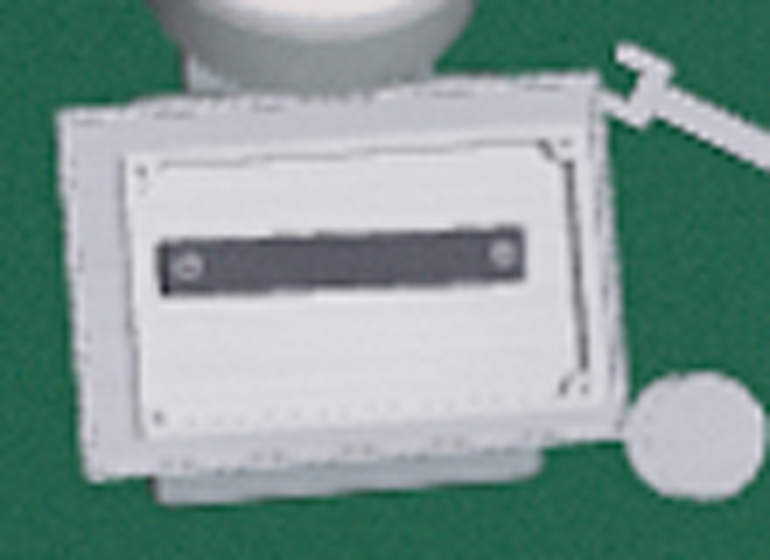

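Top crops: the bars in the tray from left to right are 090 (172,214), 150 (187,211), 060 (202,212) and 120 (217,208), and the free lane is on the right. The dial hand points up and to the right, and the tabs sit near the top. I'll rectify the dial numerically using its tick marks.

```bash
cat > dial.py <<'E'
from h import *
from scipy.optimize import minimize
TH=np.arange(31)*5/30
def pix(p,th,r):
    c=np.array(p[:2]);a=np.array(p[2:4]);b=np.array(p[4:6])
    P=c+r[...,None]*(np.cos(th)[...,None]*a+np.sin(th)[...,None]*b)
    return P
def samp(g,P):
    return cv2.remap(g,P[...,0].astype(np.float32),P[...,1].astype(np.float32),cv2.INTER_LINEAR)
def fit(g):
    r=np.linspace(.92,1.04,5)
    def cost(p):
        t,rr=np.meshgrid(TH,r,indexing='ij');on=samp(g,pix(p,t,rr)).mean(1)
        d=TH[1]/2;off=samp(g,pix(p,t+d,rr)).mean(1)
        keep=np.ones(31,bool);keep[17:24]=False
        return (np.clip(on,90,255)-np.clip(off,90,255))[keep].mean()
    p0=np.array([320.2,154.2,2.3,13.8,-16.6,2.4]);best=None
    for s in range(12):
        q=p0+np.random.default_rng(s).normal(0,.4,6)*(s>0)
        m=minimize(cost,q,method='Nelder-Mead',options=dict(maxiter=3000,xatol=1e-3,fatol=1e-3))
        if best is None or m.fun<best.fun: best=m
    return best.x,best.fun
def unwrap(g,p,w=630,h=60):
    t,rr=np.meshgrid(np.arange(w)/100.,np.linspace(1.5,.2,h));return samp(g,pix(p,t,rr))
E
python3 - <<'E'
from dial import *
fs=[grab_frame("top").astype(np.float32).mean(2) for _ in range(6)]
g=np.mean(fs,0)
p,c=fit(g);print(np.round(p,2),c);np.save("dialp.npy",p)
u=cv2.resize(unwrap(g,p),None,fx=1.25,fy=5);u=cv2.cvtColor(u.clip(0,255).astype(np.uint8),cv2.COLOR_GRAY2BGR)
for k in range(0,7):cv2.putText(u,str(k),(int(k*125),295),0,.5,(0,0,255),1);cv2.line(u,(k*125,270),(k*125,300),(0,0,255),1)
for k in range(31):x=int(TH[k]*125);cv2.line(u,(x,0),(x,15),(255,0,0),1)
cv2.imwrite("pics/unw0.png",u[:, :800])
E
```

```text
[320.   153.86   1.81  12.45 -17.82   2.44] -13.2618408203125
```

View pics/unw0.png

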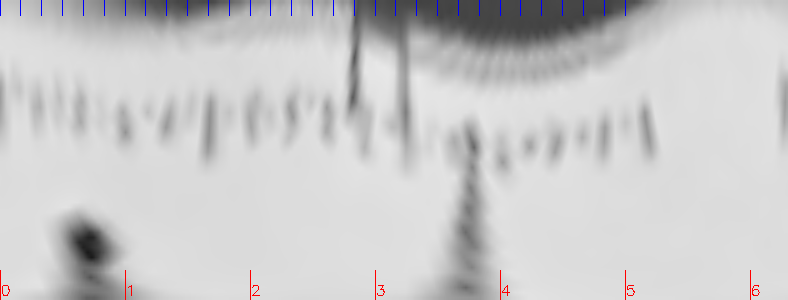

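```bash
cat > dial3.py <<'E'
from h import *
from scipy.optimize import minimize
TH=np.arange(31)*5/30
C=_C=get_calibration("top");K=np.array(C["K"]);V=np.array(C["view"]);k1=C["k1"]
def proj(P):
    q=P@V[:3,:3].T+V[:3,3];d=np.stack([q[...,0],-q[...,1]],-1)/-q[...,2:3]
    return K[0,0]*d*(1+k1*(d**2).sum(-1,keepdims=True))+K[:2,2]
def pix(p,th,r): # p: cx,cy,cz,yaw,alpha
    X=np.array([np.cos(p[3]),np.sin(p[3]),0]);Y=np.array([-X[1],X[0],0]);Z=np.array([0,0,1.])
    d0=-X*np.cos(p[4])+Z*np.sin(p[4])
    return proj(np.array(p[:3])+r[...,None]*(np.cos(th)[...,None]*d0+np.sin(th)[...,None]*Y))
def samp(g,P): return cv2.remap(g,P[...,0].astype(np.float32),P[...,1].astype(np.float32),cv2.INTER_LINEAR)
E
cat > fit3.py <<'E'
from dial3 import *
g=np.mean([grab_frame("top").astype(np.float32).mean(2) for _ in range(6)],0);np.save("g0.npy",g)
keep=np.ones(31,bool);keep[17:24]=False
def cost(q,full=False):
    p=[q[0],q[1],.13,q[2],q[3]]
    r=np.linspace(q[4]-.004,q[4]+.004,5)
    t,rr=np.meshgrid(TH,r,indexing='ij');d=TH[1]/2
    on=samp(g,pix(p,t,rr)).mean(1);off=.5*(samp(g,pix(p,t+d,rr)).mean(1)+samp(g,pix(p,t-d,rr)).mean(1))
    return (np.clip(on,100,255)-np.clip(off,100,255))[keep].mean()
c0=p2w("top",(320.2,154.2),.13);best=[]
for s in range(60):
    R=np.random.default_rng(s)
    q=np.array([c0[0],c0[1],R.uniform(-.02,.1),R.uniform(.2,.8),R.uniform(.052,.068)]);q[:2]+=R.normal(0,.003,2)
    m=minimize(cost,q,method='Nelder-Mead',options=dict(maxiter=2000,initial_simplex=np.vstack([q]+[q+np.eye(5)[i]*[.003,.003,.03,.1,.004][i] for i in range(5)])))
    best.append((m.fun,m.x))
best.sort(key=lambda b:b[0])
for b in best[:6]: print(round(b[0],2),np.round(b[1],4))
q=best[0][1];p=np.array([q[0],q[1],.13,q[2],q[3]]);np.save("p3.npy",p)
t,rr=np.meshgrid(np.arange(630)/100.,np.linspace(.085,.01,60))
u=cv2.resize(samp(g,pix(p,t,rr)),None,fx=1.25,fy=5);u=cv2.cvtColor(u.clip(0,255).astype(np.uint8),cv2.COLOR_GRAY2BGR)
for k in range(0,7):cv2.putText(u,str(k),(int(k*125),295),0,.5,(0,0,255),1);cv2.line(u,(k*125,270),(k*125,300),(0,0,255),1)
for k in range(31):x=int(TH[k]*125);cv2.line(u,(x,140),(x,155),(255,0,0),1)
cv2.imwrite("pics/unw1.png",u[:, :800])
E
python3 fit3.py
```

```text
-24.86 [ 0.6659 -0.2095  0.0541  0.6022  0.0594]
-24.86 [ 0.6659 -0.2096  0.0534  0.6041  0.0596]
-24.85 [ 0.6659 -0.2096  0.054   0.606   0.0596]
-24.84 [ 0.6659 -0.2095  0.0531  0.6052  0.0599]
-24.83 [ 0.6659 -0.2095  0.0542  0.6004  0.0595]
-24.81 [ 0.6659 -0.2097  0.0531  0.6075  0.06  ]
```

View pics/unw1.png

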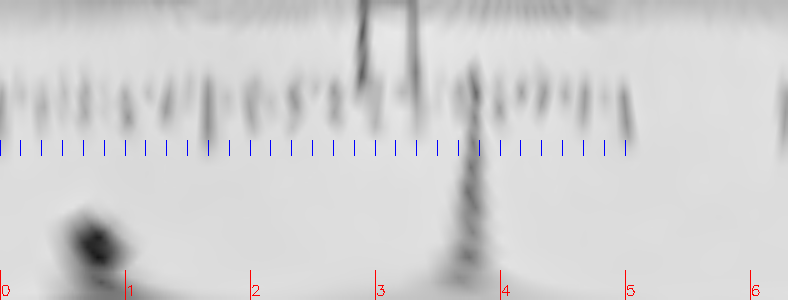

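The rectified dial now matches the tick marks. The hand reads about 3.82 rad after parallax correction (~1147 g), and the tabs at 2.90 and 3.30 put the gate at about 3.10 (~930 g). The excess is about 217 g, so swapping bar_180 for bar_090 (-240 g) is the choice. bar_120 would leave it about 0.19 rad over. Next I'll fit the box poses.

```bash
cat > fitbox.py <<'E'
from dial3 import *
def corners(x,y,yaw,L,W,H,z):
    c,s=np.cos(yaw),np.sin(yaw)
    return np.array([[x+c*a-s*b,y+s*a+c*b,z+h] for a in(-L/2,L/2) for b in(-W/2,W/2) for h in (0,H)])
def fitbox(soft,q0,L,W,H,z,S=4,pts=None):
    # soft: float target 0..1; maximise soft-overlap
    def cost(q):
        P=proj(corners(q[0],q[1],q[2],L,W,H,z)).astype(np.float32)
        hull=cv2.convexHull(((P+.5)*S*16-8).astype(np.int32))
        x0,y0=(P.min(0)-8).astype(int);x1,y1=(P.max(0)+8).astype(int)
        m=np.zeros(((y1-y0)*S,(x1-x0)*S),np.uint8)
        cv2.fillConvexPoly(m,hull-np.array([x0,y0])*S*16,255,cv2.LINE_8,4)
        m=cv2.resize(m,(x1-x0,y1-y0),interpolation=cv2.INTER_AREA)/255.
        return ((m-soft[y0:y1,x0:x1])**2).sum()
    q0=np.array(q0,float)
    m=minimize(cost,q0,method='Nelder-Mead',options=dict(initial_simplex=np.vstack([q0]+[q0+np.eye(3)[i]*[.006,.006,.05][i] for i in range(3)]),xatol=1e-5,fatol=1e-3))
    return m.x,m.fun
def darkmap(g): return np.clip((170-g)/(170-85),0,1)
E
cat > poses.py <<'E'
from fitbox import *
g=np.load("g0.npy");d=darkmap(g)
out={}
for n,uv,L,z,yw in (("090",(172,214),.09,.003,.07),("150",(187,211),.15,.003,.07),("060",(202,212),.06,.003,.07),("120",(218,208),.12,.003,.07),("180",(324.5,207.5),.18,.1025,np.pi/2+.03)):
    p=p2w("top",uv,z+.036);q,c=fitbox(d,[p[0],p[1],yw],L,.028,.036,z);print(n,np.round(q,4),round(c,1))
for n,z,b in(("tray",.005,(.214,.324,.009)),("housing",.10,(.14,.23,.03))):
  for r in silhouettes(n,"top")[:1]:
    m=r["region"].astype(float)
    mm=cv2.morphologyEx(m.astype(np.uint8),cv2.MORPH_CLOSE,np.ones((25,25))).astype(float)
    p=p2w("top",r["at"],z+.01);q,c=fitbox(mm,[p[0],p[1],.05],*b,z);print(n,np.round(q,4),round(c,1))
print(telemetry.read_eef_rot(),telemetry.read_t(),telemetry.read_grip_width())
E
python3 poses.py
```

```text
090 [0.4805 0.3235 0.0026] 81.8
150 [0.4795 0.2686 0.0477] 132.8
060 [0.4839 0.2129 0.0514] 98.7
120 [0.4959 0.1578 0.0758] 78.8
180 [ 0.4849 -0.2164  1.581 ] 63.4
tray [0.4852 0.2129 0.0785] 71.7
housing [ 0.54   -0.4138  0.1615] 2449.3
[ 3.94084643e-06  9.93578059e-01  1.13148750e-01 -9.23432588e-06] 1.45 1.002986241506293
```

```bash
cat > poses.py <<'E'
from fitbox import *
F=np.mean([grab_frame("top").astype(np.float32) for _ in range(4)],0)
def bardark(F):
    g=F.mean(2);sat=(F.max(2)-F.min(2))/(F.max(2)+1)
    d=np.clip((200-g)/(200-90),0,1);d[sat>.4]=0;return d
d=bardark(F)
if __name__=="__main__":
  print(F[212,202],F[212,210],F[250,150])
  for n,uv,L,z,yw in (("090",(172,214),.09,.003,.07),("150",(187,211),.15,.003,.07),("060",(202,212),.06,.003,.07),("120",(218,208),.12,.003,.07),("180",(324.5,207.5),.18,.1025,np.pi/2+.03)):
    p=p2w("top",uv,z+.036);q,c=fitbox(d,[p[0],p[1],yw],L,.028,.036,z);print(n,np.round(q,4),round(c,1))
  r=silhouettes("housing","top")[0];m=r["region"];ys,xs=np.nonzero(m);print(xs.min(),xs.max(),ys.min(),ys.max())
  o=F[:,:,::-1].copy().astype(np.uint8)
  o[m]=(o[m]*.5+[0,0,120]).astype(np.uint8)
  crop("top",o[:,:,::-1],275,170,110,80,7,"pics/hous.png")
E
python3 poses.py
```

```text
[ 90.5  92.5 100. ] [218.5  219.   224.75] [33.5  95.75 74.  ]
090 [0.4788 0.325  0.052 ] 63.1
150 [0.4795 0.2682 0.052 ] 127.8
060 [0.4839 0.2131 0.0466] 98.3
120 [0.4959 0.1583 0.0742] 64.6
180 [ 0.4848 -0.2164  1.5854] 37.4
292 361 187 232
```

View pics/hous.png

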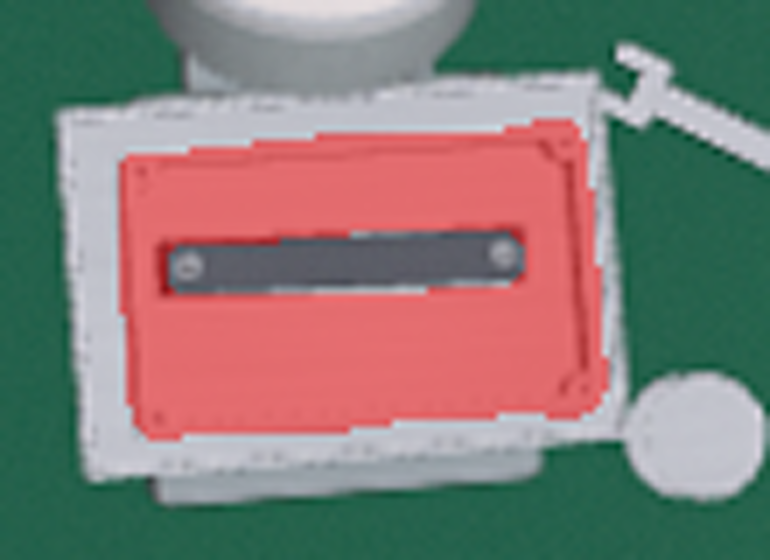

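```bash
cat >> h.py <<'E'
from scipy.spatial.transform import Rotation
def down(phi):
    y=np.array([np.cos(phi),np.sin(phi),0]);z=np.array([0,0,-1.]);x=np.cross(y,z)
    q=Rotation.from_matrix(np.stack([x,y,z],1)).as_quat();return [float(v) for v in (q[3],q[0],q[1],q[2])]
E
python3 - <<'E'
from h import *
print("housing",p2w("top",(326.4,210.1),.1285),"pan",p2w("top",(324,209.2),.104))
for nm,xy,phs in(("180",(.4848,-.2164),(.0146,-3.127)),("lane",(.4925,.1012),(-1.506,1.636)),("090",(.4788,.325),(-1.51,1.63)),("hous",(.478,-.222),(-1.54,1.6))):
  for ph in phs:
    for z in (.112,.25):
      q=robot.inverse_kinematics([*xy,z],down(ph));print(nm,ph,z,None if q is None else np.round(q,2))
E
```

```text
housing [ 0.47328745 -0.22710758  0.1285    ] pan [ 0.47750329 -0.22253986  0.104     ]
180 0.0146 0.112 [-0.64  0.24  1.82 -0.    1.08 -0.66]
180 0.0146 0.25 [-0.64  0.07  1.7  -0.    1.36 -0.66]
180 -3.127 0.112 [-0.64  0.24  1.82 -0.    1.08  2.48]
180 -3.127 0.25 [-0.64  0.07  1.7  -0.    1.36  2.48]
lane -1.506 0.112 [-0.03  0.18  1.89 -0.    1.07  1.47]
lane -1.506 0.25 [-0.03  0.01  1.77 -0.    1.36  1.47]
lane 1.636 0.112 [-0.03  0.18  1.89 -0.    1.07 -1.67]
lane 1.636 0.25 [-0.03  0.01  1.77 -0.    1.36 -1.67]
090 -1.51 0.112 [ 0.39  0.33  1.7  -0.    1.11  1.9 ]
090 -1.51 0.25 [ 0.39  0.18  1.59 -0.    1.38  1.9 ]
090 1.63 0.112 [ 0.39  0.33  1.7  -0.    1.11 -1.24]
090 1.63 0.25 [ 0.39  0.18  1.59 -0.    1.38 -1.24]
hous -1.54 0.112 [-0.66  0.23  1.83 -0.    1.08  0.88]
hous -1.54 0.25 [-0.66  0.06  1.71 -0.    1.36  0.88]
hous 1.6 0.112 [-0.66  0.23  1.83 -0.    1.08 -2.26]
hous 1.6 0.25 [-0.66  0.06  1.71 -0.    1.36 -2.26]
```

Candidates for the bar to remove:
- the black 180 bar in the housing (324,207), which is the one I want
- the black 150 in the tray (187,211)
- the orange blocks (180,268) and (209,265), not meant

For the replacement I want the black 090 (172,214), not the 060 (202,212) or the 120 (217,208). I'll move above the 180 bar and look before descending.

```bash
python3 - <<'E'
from h import *
robot.move_gripper(.5,force=25)
robot.movep([.4848,-.2164,.22],down(.0146))
print(telemetry.read_t())
robot.move_straight([.4848,-.2164,.150],max_speed=.15)
print(telemetry.read_t(),telemetry.read_tcp_pos(),telemetry.read_contact_force())
f=grab_frame("side");crop("s",f,230,130,130,97,6,"pics/s1.png")
E
```

```text
4.2833
4.9 [ 0.48494771 -0.21701992  0.15047009] [ 0.67783581 -0.27810893  0.01306356]
```

View pics/s1.png

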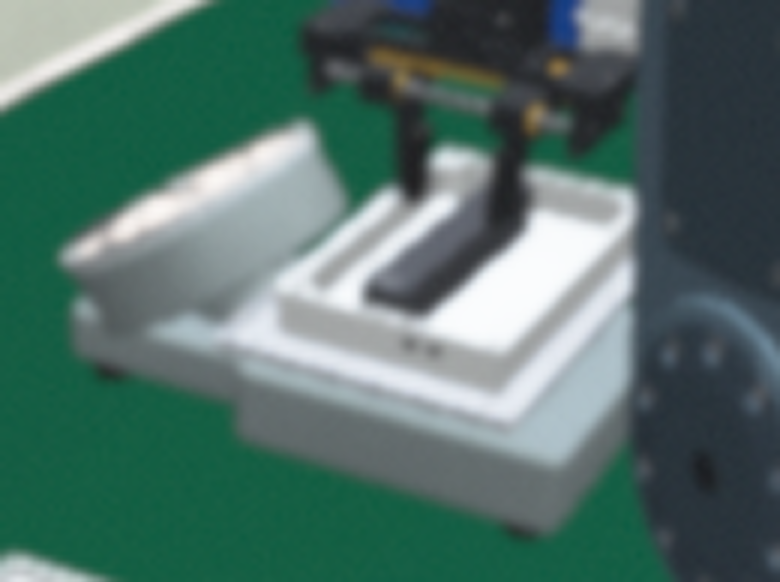

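The side crop shows the fingers straddling the black 180 bar (bar end at crop (410,290)), with the gripper body clear above the dial edge. Descending to grasp.

```bash
python3 - <<'E'
from h import *
robot.move_straight([.4848,-.2164,.1125],max_speed=.08)
print(telemetry.read_contact_force())
robot.move_gripper(.2,force=25)
print("w",telemetry.read_grip_width(),telemetry.read_contact_force(),telemetry.read_t())
robot.move_straight([.4848,-.2164,.140],max_speed=.05)
robot.move_straight([.4848,-.2164,.215],max_speed=.15)
print("w",telemetry.read_grip_width(),telemetry.read_contact_force(),telemetry.read_t())
f=grab_frame("side");crop("s",f,230,100,170,127,4.7,"pics/s2.png")
E
```

```text
[ 0.39040935  0.16292757 -0.95537994]
w 0.31346657741737377 [1.91466461 0.84531739 0.30946573] 5.95
w 0.31698306759576333 [-1.34571148  0.50224343 -5.55557113] 7.3
```

View pics/s2.png

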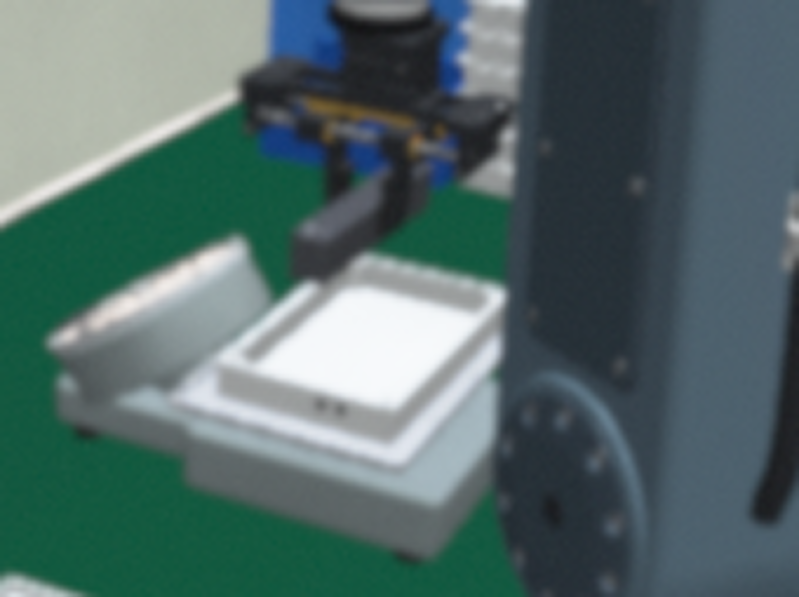

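The bar is held at a width of 0.317 (about 28 mm), and the housing is empty on the pan. Next it goes into the free lane.

```bash
cat > place.py <<'E'
from h import *
def lower(x,y,z0,zmin,thr=2.0,step=.0015):
    robot.move_straight([x,y,z0],max_speed=.1);robot.pause(.1)
    f0=telemetry.read_contact_force()[2];z=z0
    while z>zmin:
        z-=step;robot.move_straight([x,y,z],max_speed=.03)
        f=telemetry.read_contact_force()[2]
        if f-f0>thr: break
    print("z",z,"df",f-f0)
    return z
E
python3 - <<'E'
from place import *
x,y=.4927,.099
robot.movep([x,y,.2],down(-1.506))
print(telemetry.read_t(),telemetry.read_grip_width())
robot.move_straight([x,y,.06],max_speed=.2)
z=lower(x,y,.018,.010)
print(telemetry.read_t())
f=grab_frame("side");crop("s",f,160,180,160,120,5,"pics/s3.png")
E
```

```text
9.1917 0.3141156246448683
z 0.011999999999999999 df 18.50873721986659
11.7083
```

View pics/s3.png

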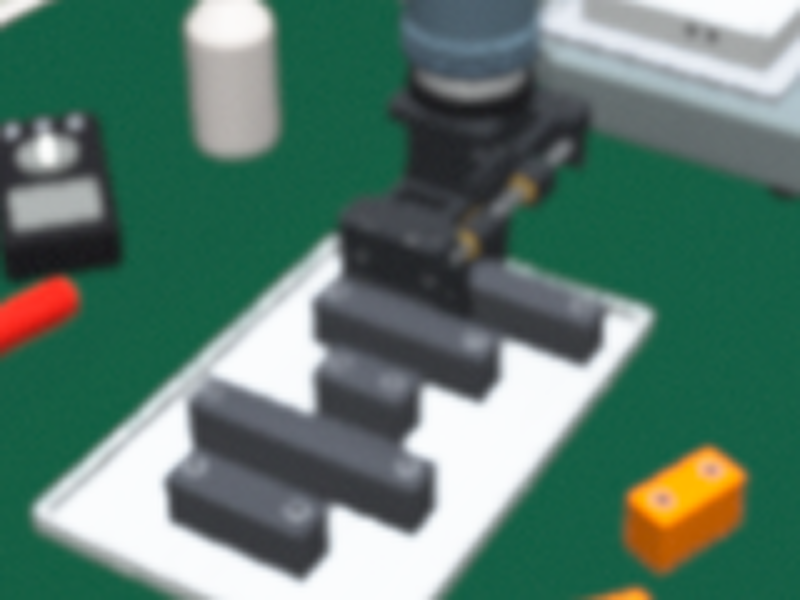

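```bash
python3 - <<'E'
from h import *
x,y=.4927,.099
robot.move_gripper(.44,force=25)
robot.move_straight([x,y,.09],max_speed=.15)
q=[.4788,.325]
robot.movep([*q,.10],down(-1.519))
robot.move_straight([*q,.055],max_speed=.15)
print(telemetry.read_t(),telemetry.read_contact_force())
f=grab_frame("side");crop("s",f,160,180,160,120,5,"pics/s4.png")
f=grab_frame("top");crop("s",f,270,125,110,82,7,"pics/t4.png");np.save("g4.npy",f.astype(np.float32).mean(2))
E
```

```text
14.15 [ 0.18861764 -0.11165451 -0.18913897]
```

View pics/s4.png

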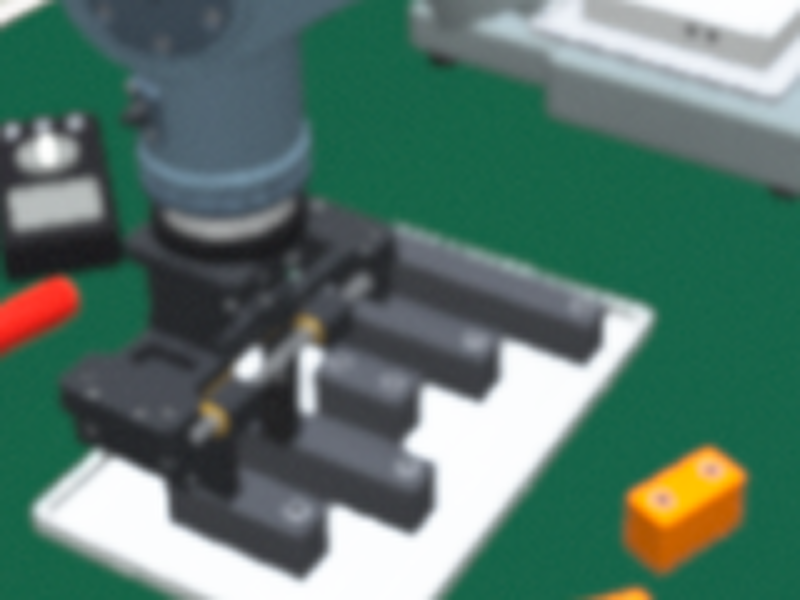

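View pics/t4.png

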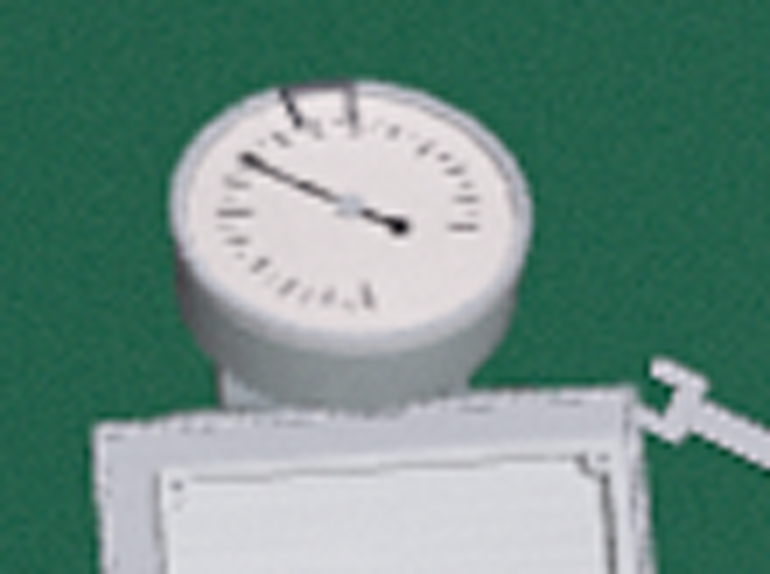

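The hand now reads near 2.2 rad with the housing alone. The gripper is over bar_090 with one finger toward the gap to the 150. I'll compute the reading and descend with a force check.

```bash
cat > readdial.py <<'E'
from dial3 import *
p=np.load("p3.npy")
def read(g):
    # hand: pivot raised ~2.8 mm; fit line (shift s along -d0)
    best=None
    for s in np.arange(.0,.005,.0005):
        for th in np.arange(0,5.2,.01):
            r=np.linspace(.012,.060,40)
            x=r*np.cos(th)-s;y=r*np.sin(th)
            v=samp(g,pix(p,np.arctan2(y,x)[None],np.hypot(x,y)[None])).mean()
            if best is None or v<best[0]: best=(v,th,s)
    return best
E
python3 - <<'E'
from readdial import *
for n in("g0","g4"):
    b=read(np.load(n+".npy"));print(n,b,b[1]/.00333)
from place import *
q=[.4788,.325]
f0=telemetry.read_contact_force()[2]
for z in(.038,.034,.030):
    robot.move_straight([*q,z],max_speed=.06);f=telemetry.read_contact_force();print(z,np.round(f,2))
    if f[2]-f0>3: break
else:
    robot.move_straight([*q,.0135],max_speed=.08);print(np.round(telemetry.read_contact_force(),2))
print(telemetry.read_t())
f=grab_frame("side");crop("s",f,160,180,160,120,5,"pics/s5.png")
E
```

```text
g0 (np.float32(137.97359), np.float64(3.83), np.float64(0.0035)) 1150.1501501501502
g4 (np.float32(128.09354), np.float64(2.24), np.float64(0.0045000000000000005)) 672.6726726726728
0.038 [-0.49  0.2  -0.58]
0.034 [-0.31 -1.24 -0.1 ]
0.03 [-1.05 -0.07 -0.78]
[-0.22 -0.97  0.43]
15.5417
```

View pics/s5.png

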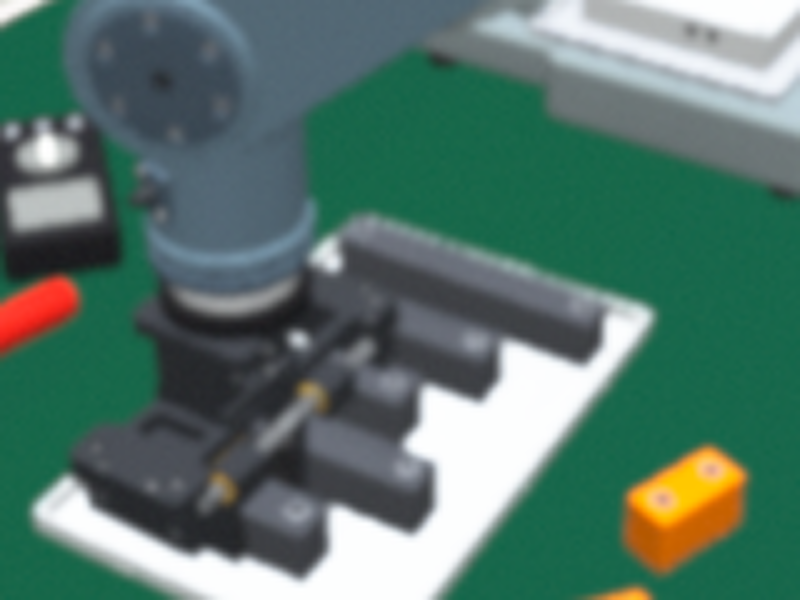

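The readings differ by 478 g (the bar is 480), so the reading is sound. The housing is about 671 g, and with bar_090 it should read about 3.035 rad against the gate's 3.10. The fingers straddle the bar with no contact force, so I'll grasp it.

```bash
python3 - <<'E'
from place import *
q=[.4788,.325]
robot.move_gripper(.2,force=25);print("w",telemetry.read_grip_width())
robot.move_straight([*q,.10],max_speed=.12)
robot.movep([*q,.20],down(-1.519))
h=[.4733,-.2271]
robot.movep([*h,.20],down(-1.54))
print("w",telemetry.read_grip_width(),telemetry.read_contact_force(),telemetry.read_t())
robot.move_straight([*h,.145],max_speed=.1)
f=grab_frame("side");crop("s",f,230,100,170,127,4.7,"pics/s6.png")
E
```

```text
w 0.3122506962070829
w 0.3149517391191992 [ 0.20384131  0.18051413 -1.90734743] 19.2583
```

View pics/s6.png

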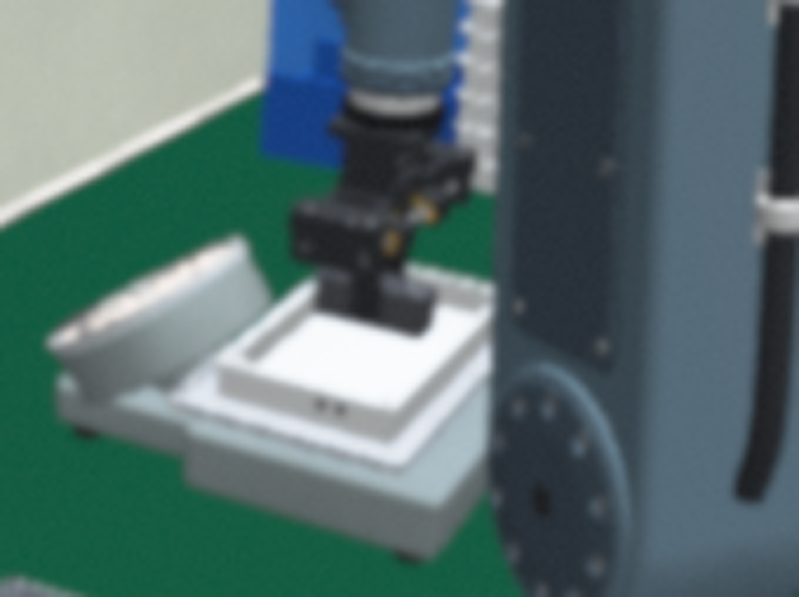

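The bar is held level and centred over the pocket. Lowering it with a force check.

```bash
python3 - <<'E'
from place import *
h=[.4733,-.2271]
z=lower(*h,.121,.1135,thr=2.0,step=.001)
robot.pause(.3);print(telemetry.read_contact_force(),telemetry.read_t())
robot.move_gripper(.45,force=10)
robot.move_straight([*h,z+.045],max_speed=.08)
robot.move_straight([*h,.22],max_speed=.15)
robot.movep([.30,.06,.30],down(-1.54))
robot.pause(1.0)
print(telemetry.read_t())
F=[grab_frame("top") for _ in range(4)];g=np.mean([f.astype(np.float32).mean(2) for f in F],0);np.save("g7.npy",g)
from readdial import read
b=read(g);print("hand",b)
cv2.imwrite("pics/t7.png",F[0][:,:,::-1]);crop("t",F[0],270,125,110,115,5,"pics/t7z.png")
f=grab_frame("side");cv2.imwrite("pics/s7.png",cv2.resize(f[:,:,::-1],(800,600)))
E
```

```text
z 0.11499999999999999 df 3.1499737673948944
[-0.37810685  1.06592559 -0.06377272] 22.3
26.25
hand (np.float32(136.96465), np.float64(3.04), np.float64(0.0045000000000000005))
```

View pics/t7z.png

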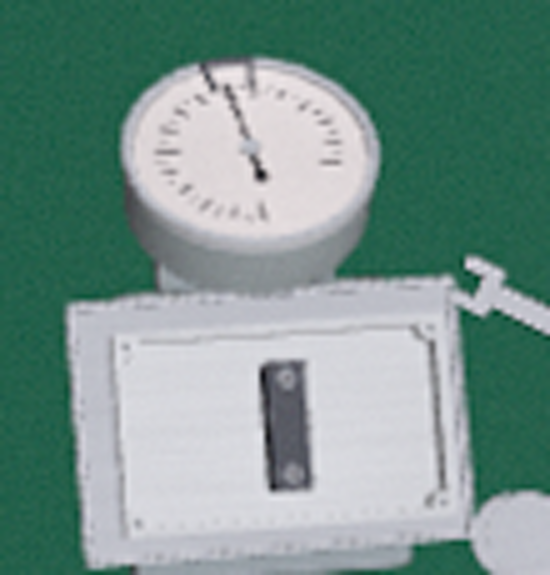

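View pics/s7.png

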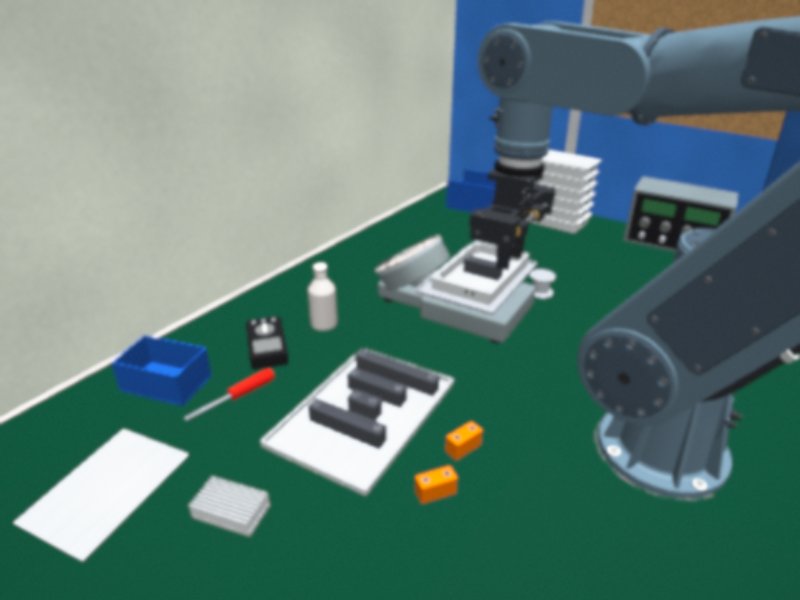

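View pics/t7.png

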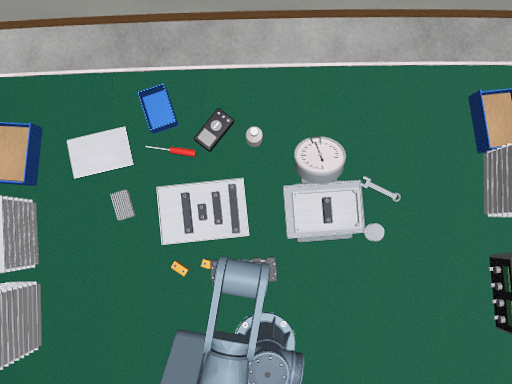

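The hand (zoom tip (228,88)) rests between the tabs ((213,88) and (252,88)). bar_090 lies flat in the pocket, the other four bars lie in separate tray lanes, and the robot is clear.

```bash
python3 - <<'E'
from station import *
hand_in(); print(telemetry.read_t())
E
```

```text
the job is handed in; nothing more can be done
the job is handed in; nothing more can be done
```

I swapped the ballast: bar_180 went from the housing to the tray's free lane, and bar_090 went into the housing instead. The job was handed in after about 26 s of the 54 s allowed. No verdict was reported.

- **Dial:** In the last pictures the hand read 3.04 rad, against a measured gap middle of about 3.10 rad. That is about 0.06 rad (18 g) low and inside the 0.18 rad limit; the zoomed picture also shows the hand between the tabs.
- **Reading check:** Taking bar_180 out dropped the reading by 478 g, which matches its 480 g.
- **Housing and bars:** bar_090 lies flat in the pocket. The housing was about 6 mm off the pan's middle when I measured it at the start, and it looked undisturbed at the end. The other four bars lie flat in their own tray lanes.
- **Surroundings:** The other things on the bench look unmoved, and the arm was clear of everything.
- **Contact force:** The contact-sensed lowering went further than its 2 N stop: bar_180 pressed the tray floor with about 18 N for a moment. bar_090 touched down in the housing with about 3 N.

I judged the bars' positions and the bystanders by eye in the final pictures, without refitting their poses. I took no dial picture while bar_090 was being set down, so that the hand never neared the dial's end rests on the low contact force.

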